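# Hold the matching handle up to the drawer front

## Task

Of the three steel handles lying on the worktop, pick up the one whose feet are as far apart as the two screws in the black drawer front, and hold it in the air squarely in front of the screws: bar level, feet pointing at the screws and each foot in line with its screw, the feet about 2 cm short of the screw tips, not touching them or the panel, so that a colleague can drive the screws in. Leave the other two handles and the other things where they are, and finish still holding the handle steady there; do not put it down.

Things in the scene. Friction and masses are not known exactly. Their poses are not given: they have to be found in the camera images.
- handle_a_bar (a point): brushed-steel bar handle of square 12 mm section lying on its side, feet 96 mm apart centre to centre, bar 108 mm long overall; a flat U: a straight bar with a foot at each end. This point is the middle of the bar, 6 mm above the worktop while it lies. Axes: x along the bar, y from the bar towards the feet, z up as it lies. Same 35 mm depth as the others.
- handle_b_bar (a point): brushed-steel bar handle of square 12 mm section lying on its side, feet 128 mm apart centre to centre, bar 140 mm long overall; a flat U: a straight bar with a foot at each end. This point is the middle of the bar, 6 mm above the worktop while it lies. Axes: x along the bar, y from the bar towards the feet, z up as it lies. Depth 35 mm from the back of the bar to the ends of the feet; mass about 0.12 kg. The feet's end faces have the threaded holes.
- handle_c_bar (a point): brushed-steel bar handle of square 12 mm section lying on its side, feet 160 mm apart centre to centre, bar 172 mm long overall; a flat U: a straight bar with a foot at each end. This point is the middle of the bar, 6 mm above the worktop while it lies. Axes: x along the bar, y from the bar towards the feet, z up as it lies. Same 35 mm depth as the others.
- handle_b: the 128 mm handle's body; its origin is 6 mm below handle_b_bar, on its underside, same axes
- handle_b_feet (a point): on the 128 mm handle, midway between the end faces of its two feet: 29 mm from handle_b_bar along +y, same axes
- front: black drawer front, a panel 296 mm wide, 140 mm high, 18 mm thick, standing upright and fixed on low wooden feet on the robot's left. Origin at the centre of the panel's lower edge; x along its width, z up, -y out of its outer face (towards the handles). Two steel screws of 4 mm poke 15 mm straight out of the outer face, 128 mm apart (64 mm either side of the middle), 105 mm above the lower edge, 35 mm below the top edge. Its place, turn and height vary.
- screw_tips (a point): midway between the tips of the two screws, 15 mm out from the outer face; axes as the drawer front's, so -y points straight out from the face
- screwdriver_mid (a point): bystander: black-handled screwdriver 200 mm long, 26 mm thick, lying on the worktop beyond the handles; this point is at half its length, on its underside
- mug_mid (a point): bystander: white mug 80 mm wide, 90 mm high, its middle
- jar_mid (a point): bystander: clear jar with steel cap, 56 mm wide, 60 mm high, its middle
- soap_mid (a point): bystander: white soap bottle, 64 mm wide, 190 mm high, beyond the drawer front, its middle
Things that resemble listed ones, but are neither listed nor needed, are in the scene too. What is shaped like the handle_b but orange or pink is not meant.

How it is judged:
By the outcome, as a careful person would: the job done as asked, in the order asked, and still so for the second after the job is handed in, while the arm keeps its last pose, push and grip.
It also fails if it takes over 35 s, if anything falls off the work surface, if the arm or the gripper's body presses on something with over 40 N, if the wrist force passes 120 N, or if a joint passes its speed limit or range.

## Robot

A 7-joint arm with a two-finger parallel gripper is mounted at the origin on the work surface. World frame = base frame: x ahead of the robot, y to its left, z up, the work surface at z = 0. Lengths are in m, angles in rad, forces in N, time in s.
With the tool pointing down it reaches from about 0.425 to 1.025 m from the base axis. Payload 9.4 kg.
Tool frame: the origin (TCP) lies between the finger pads; the fingertips stand 25 mm ahead of it and the grasp point (between the pads) lies 6 mm ahead of it; z points along the fingers, y is the line along which they close (so a half turn about z gives the same grasp; the last joint's range is limited). The gripper opens to 93 mm and grips with 3 to 60 N. Pads are 15 mm wide; open, the fingers measure 128 mm over their backs; the gripper's body (75 mm by 188 mm) begins 65 mm behind the grasp point.
Start: joints at [-0.077, 0.599, -0.003, 1.599, 0.002, 0.943, -0.08], TCP at [0.725, -0, 0.212] pointing down, gripper open.
Joint ranges: [-2.57, 2.57], [-0.35, 1.97], [-1.29, 1.29], [0.11, 2.56], [-1.05, 4.19], [0.11, 1.86], [-2.63, 2.63]. Speed limits (rad/s): [2.22, 2.22, 3.01, 3.01, 3.14, 3.14, 3.14].

## Interface

Orientations are given as a unit quaternion [x, y, z, w].
In Python, from workcell import get_state, get_image, camera_model, hand_in gives the robot as it stands.
- The arm moves only by the shell command python3 -m crank 'ROWS' [FORCE]. ROWS is JSON, a list of rows, each a list of 7 numbers: the turn, a rotation vector about the tool's x, y, z in degrees, then the shift along the tool's x, y, z in cm, then the closure, from 0 (fully open) to 1 (shut). A call has 1 to 10 rows; each row shifts and turns the commanded pose from where the row before left it, along the tool's axes as they then stand; what a row does not reach is not made up. A row lasts 1/10 s, in which the tool goes at most 50 mm and 8.59 degrees, less where a joint would pass 70% of its speed; a pose out of reach is approached as far as the arm can. A call with a gripper value outside its range is refused whole. The fingers move at their own pace and stop on an object; FORCE is the grip in N (left out, the last holds). Time passes only in rows, so rows that do not move let the fingers close. It gives the time, the measured TCP pose, the force, the opening and the grip force at its end, in the units of the state.
- get_state(): the state, without advancing time (a new reading comes with each control period).
- get_image(name): name is "scene" or "side" or "wrist"; returns (picture, depth): 400x640x3 uint8, red, green, blue; 400x640 float32, m along the optical axis (not along the pixel's ray), 0 where there is no reading.
- camera_model(name): a dict with "fov_y" (degrees; the focal length in pixels is half the picture's height over the tangent of half this angle, whatever the lens; pixels are square), "cx", "cy" (the principal point, pixels), "xyz" and "attitude" of the camera in the world; the wrist camera has in their place "tool_from_camera" (4x4, takes a point from camera to tool coordinates, whose origin is the TCP and whose axes are the flange's). Camera axes: x right, y down, z forward; pixel columns grow to the right and rows downward; lengths in m; the calibration is good to about 2 mm. A picture is of the moment at which its call begins: read the wrist's pose just before it. camera_model takes no time and is no camera call.
- hand_in(): hands the job in; it is judged then, once.
The state is a dict: "time_s": time; "q": joint angles; "joint_vel": joint speeds; "tau": joint torques, N m; "position": TCP position; "tool_rot": TCP orientation; "ft_force": force on the tool from outside, world axes, zero at the start; "ft_torque": the same for the moment, N m; "opening": opening from 0.0 (shut) to 1.0 (fully open); "grasp_force": force on a finger pad.
Only numpy, scipy, OpenCV 4.12 (cv2) and the standard library are available. Lean on these libraries where they do the work, as an engineer would, in place of code of your own. Each camera call takes 0.05 s, during which the arm holds its last target. There are 200 camera calls.

## Working session

There is one attempt and no reset: what is moved stays moved. The work goes in short steps, Python scripts to look and compute and a shell command to move; the robot and the scene stay as the last step left them, time stands still between calls to the robot, and variables do not carry over. Pictures are saved under pics/ and viewed, at most 10 in all, crops included, and the job is handed in when it is done.

```bash
mkdir -p pics; ls; cat > h.py <<'E'
import numpy as np, cv2
from scipy.spatial.transform import Rotation as R
from workcell import get_state, get_image, camera_model, hand_in
def K(m): return 200/np.tan(np.radians(m['fov_y'])/2), m['cx'], m['cy']
def pose(name):
    m=camera_model(name)
    if name=='wrist':
        s=get_state(); T=np.eye(4); T[:3,:3]=R.from_quat(s['tool_rot']).as_matrix(); T[:3,3]=s['position']
        return m, T@np.array(m['tool_from_camera'])
    T=np.eye(4); a=np.array(m['attitude']); T[:3,:3]=R.from_quat(a).as_matrix() if a.size==4 else a; T[:3,3]=m['xyz']
    return m,T
def snap(name):
    m,T=pose(name); p,d=get_image(name)
    cv2.imwrite(f'pics/{name}.png',p[:,:,::-1]); np.savez(f'pics/{name}.npz',p=p,d=d,T=T,k=K(m)); return p,d
def load(n): z=np.load(f'pics/{n}.npz'); return z['p'],z['d'],z['T'],z['k']
def at(n,u,v,d=None,z=None):
    p,D,T,(f,cx,cy)=load(n); r=np.array([(u-cx)/f,(v-cy)/f,1])
    if z is not None:
        w=T[:3,:3]@r; return T[:3,3]+w*(z-T[2,3])/w[2]
    if d is None: d=D[int(round(v)),int(round(u))]
    return T[:3,:3]@(r*d)+T[:3,3]
E
python3 - <<'E'
from h import *
print({n:camera_model(n) for n in('scene','side','wrist')}); print(get_state())
a=[snap(n)[0] for n in('scene','side','wrist')]
E
```

```text
pics
{'scene': {'fov_y': 46.27063755213894, 'cx': 317.7016398872894, 'cy': 199.70821360358104, 'xyz': array([ 1.19058245, -0.45063966,  1.0569126 ]), 'attitude': array([ 0.84445409,  0.41093256, -0.1456884 , -0.31113762])}, 'side': {'fov_y': 48.273162026990946, 'cx': 322.4206145775897, 'cy': 199.83906913007357, 'xyz': array([0.037874  , 0.77917527, 1.07881399]), 'attitude': array([-0.2911183 ,  0.88644031, -0.34398117,  0.10559673])}, 'wrist': {'fov_y': 61.86172671896184, 'cx': 319.4836463504069, 'cy': 203.65962840900136, 'tool_from_camera': array([[ 2.10748281e-04, -9.66550908e-01, -2.56474753e-01,
         6.96010934e-02],
       [ 9.99999978e-01,  2.07755686e-04,  3.87633832e-05,
        -1.26194016e-04],
       [ 1.58173050e-05, -2.56474755e-01,  9.66550930e-01,
        -1.72131570e-01],
       [ 0.00000000e+00,  0.00000000e+00,  0.00000000e+00,
         1.00000000e+00]])}}
{'time_s': 0.0, 'q': array([-0.07671803,  0.60012146, -0.0025486 ,  1.60009211,  0.00183692,
        0.94288874, -0.07976544]), 'joint_vel': array([ 0.00138054, -0.0004061 , -0.00041937,  0.00079866, -0.00089102,
       -0.00138107,  0.00201432]), 'tau': array([ 5.70884713e-04, -7.65060925e+01,  1.49801854e+00, -2.52344084e+01,
       -5.23842021e-02,  1.69115182e-02,  2.08527672e-04]), 'position': array([ 7.24525776e-01, -1.11621691e-05,  2.11276037e-01]), 'tool_rot': array([ 7.07058080e-01,  7.07155077e-01, -5.88535706e-04, -4.71381048e-04]), 'ft_force': array([-0.45162178, -0.45189738, -0.64496636]), 'ft_torque': array([ 0.02217916,  0.00395241, -0.00984232]), 'grasp_force': 0.0, 'opening': 0.9982162730877749}
```

View pics/scene.png

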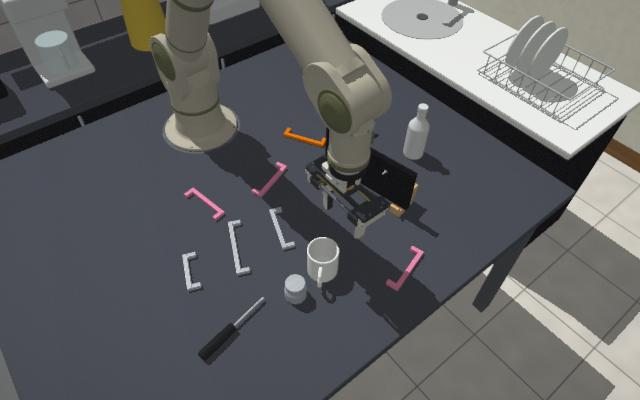

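View pics/side.png

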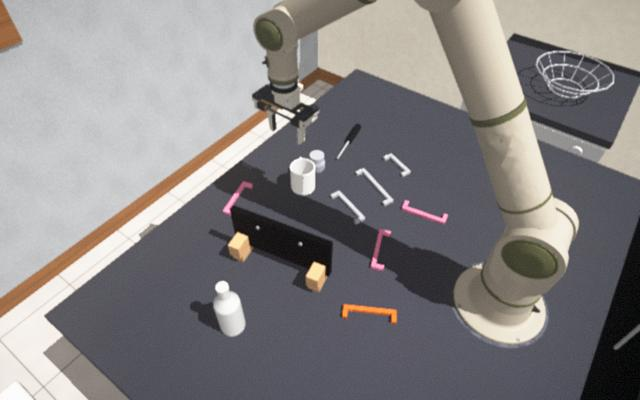

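Scene view: the steel handles are at (190,271) short, (237,247) longest and (282,228) middle. The panel is at about (385,180) and its screw tip shows near (383,172). In the side view the panel's back is at (280,240), with screw heads at (257,228) and (300,244). Next I enlarge these areas.

```bash
python3 - <<'E'
from h import *
p=load('scene')[0][190:300,165:315]; q=load('side')[0][150:300,220:420]
a=cv2.resize(p[:,:,::-1],None,fx=5,fy=5,interpolation=cv2.INTER_CUBIC)
b=cv2.resize(q[:,:,::-1],None,fx=4,fy=4,interpolation=cv2.INTER_CUBIC)
cv2.imwrite('pics/c1.png',a); cv2.imwrite('pics/c2.png',b)
E
```

```text
(no output)
```

View pics/c1.png

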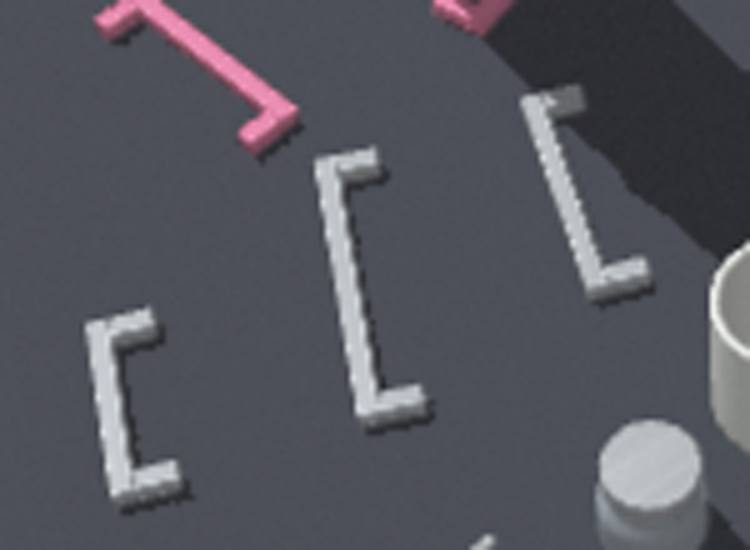

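View pics/c2.png

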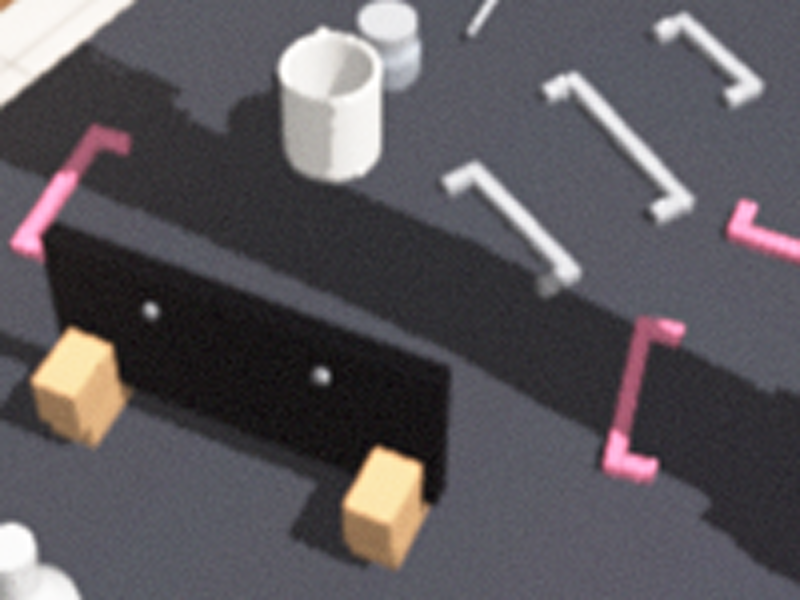

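```bash
cat >> h.py <<'E'
def crop(x,y,f,u0,v0): return (x+.5)/f-.5+u0,(y+.5)/f-.5+v0
E
python3 - <<'E'
from h import *
np.set_printoptions(precision=4,suppress=True)
for n,q in dict(a=[(88,326),(118,494),(152,312),(180,466)],c=[(318,162),(362,415),(377,152),(424,392)],b=[(522,98),(592,288),(582,88),(648,262)]).items():
    P=[at('scene',*crop(x,y,5,165,190),z=.012) for x,y in q]
    print(n,np.array(P)[:,:2].tolist(),'len',np.linalg.norm(P[0]-P[1]),np.linalg.norm(P[2]-P[3]),'depth',np.linalg.norm(P[0]-P[2]),np.linalg.norm(P[1]-P[3]))
    print('   at depth z',at('scene',*crop(*np.add(np.mean(q[:2],0),(12,0)),5,165,190)))
# handle b from side
q=[(473,163),(580,270),(443,180)]
print([at('side',*crop(x,y,4,220,150),z=.012) for x,y in q])
# panel back plane
p,D,T,k=load('side'); poly=np.array([crop(x,y,4,220,150) for x,y in[(60,245),(440,378),(435,440),(180,390),(150,370),(75,320)]]).astype(int)
M=np.zeros(D.shape,np.uint8); cv2.fillPoly(M,[poly],1); v,u=np.where((M>0)&(D>0))
P=np.array([at('side',a,b) for a,b in zip(u,v)])
c=P.mean(0); n=np.linalg.svd(P-c)[2][2]; n*=np.sign(n[1]); e=(P-c)@n
g=abs(e-np.median(e))<.006; c=P[g].mean(0); n=np.linalg.svd(P[g]-c)[2][2]; n*=np.sign(n[1]); print('panel',c,n,((P[g]-c)@n).std(),g.mean())
o=T[:3,3]
for x,y in[(151,310),(321,376),(45,228),(450,368),(442,500)]:
    a,b=crop(x,y,4,220,150); r=at('side',a,b,d=1)-o; print('on back',o+r*((c-o)@n)/(r@n), at('side',a,b))
E
```

```text
a [[0.43396261402443115, -0.2975721434740214], [0.5335343565836226, -0.33324887083072174], [0.44686449109423276, -0.2665883763911061], [0.5385000953750467, -0.30087812003692693]] len 0.10577032093719971 0.09784104706719997 depth 0.03356266161335566 0.032749413257318394
   at depth z [ 0.4898 -0.3112  0.0134]
c [[0.4145553927066514, -0.14446043936092418], [0.5696372654050095, -0.212377309496449], [0.42880154017708527, -0.11461807233384208], [0.5776246167762845, -0.17967808207642716]] len 0.1693017675295668 0.16242263695728004 depth 0.03306840769569084 0.03366061876725557
   at depth z [ 0.4985 -0.1744  0.0108]
b [[0.44651552736532063, -0.028117937874725385], [0.5781968549380522, -0.07298008242436249], [0.4615783546389802, 0.00334103231194538], [0.5830122042223705, -0.039125686679168936]] len 0.13911356527998828 0.12864525660323328 depth 0.034879156679626634 0.03419514146778991
   at depth z [ 0.5195 -0.0466  0.0135]
[array([ 0.5797, -0.0746,  0.012 ]), array([ 0.4473, -0.0302,  0.012 ]), array([ 0.5884, -0.0443,  0.012 ])]
panel [0.5478 0.2518 0.1271] [-0.2033  0.9791  0.0039] 0.0014121684713571077 0.9990196078431373
on back [0.6141 0.2655 0.1341] [0.6095 0.2696 0.1415]
on back [0.4889 0.2396 0.1322] [0.4869 0.242  0.1365]
on back [0.6886 0.2808 0.1811] [0.696  0.2751 0.1709]
on back [0.4005 0.2209 0.1915] [0.4096 0.207  0.1693]
on back [0.4013 0.2217 0.0425] [0.4145 0.2015 0.0048]
```

Candidates: the measured bar lengths are 106 mm at (190,271), 169 mm at (237,247) and 139 mm at (282,228). The handle at (282,228) is the 128 mm handle_b, and the enlarged crop confirms it is steel and neither pink nor orange. Its bar middle is near (0.514, -0.046) with yaw about -18.8°. The panel yaw is about 11.7° and the screws are at z of about 0.133. I move above the handle next.

```bash
python3 -m crank '[[0,0,0,-0.66,-3,0,0],[0,0,0,-0.66,-3,0,0],[0,0,0,-0.66,-3,0,0],[0,0,0,-0.66,-3,0,0],[0,0,0,-0.66,-3,0,0],[0,0,0,-0.65,-3,0,0],[0,0,0,-0.65,-3,0,0],[0,0,0,0,0,0,0]]' 40
python3 -m crank '[[0,0,-7.9,0,0,0,0],[0,0,-7.9,0,0,0,0],[0,0,-7.9,0,0,0,0],[0,0,-7.9,0,0,0,0],[0,0,-7.9,0,0,0,0],[0,0,-7.9,0,0,0,0],[0,0,-7.9,0,0,0,0],[0,0,-7.9,0,0,0,0],[0,0,-7.9,0,0,0,0],[0,0,0,0,0,0,0]]'
python3 - <<'E'
from h import *
p,_=snap('wrist'); snap('scene')
w=cv2.imread('pics/wrist.png'); s=cv2.imread('pics/scene.png')[130:230,330:440]
s=cv2.resize(s,(800//2+40,400),interpolation=cv2.INTER_CUBIC)
cv2.imwrite('pics/w1.png',w); cv2.imwrite('pics/s1.png',s)
print(get_state()['position'],R.from_quat(get_state()['tool_rot']).as_matrix().round(4))
E
```

```text
time_s: 0.95
position: [0.511, -0.0472, 0.2121]
tool_rot: [0.708, 0.707, -0.001, -0.001]
ft_force: [0.7, 0.6, 0.1]
opening: 0.999
grasp_force: 0.0
time_s: 1.95
position: [0.5156, -0.046, 0.212]
tool_rot: [0.163, 0.987, 0.0, 0.0]
ft_force: [-0.2, 0.1, -0.0]
opening: 0.999
grasp_force: 0.0
[ 0.51538729 -0.0460335   0.21202888] [[-9.447e-01  3.280e-01  1.000e-04]
 [ 3.280e-01  9.447e-01  3.000e-04]
 [ 1.000e-04  3.000e-04 -1.000e+00]]
```

View pics/w1.png

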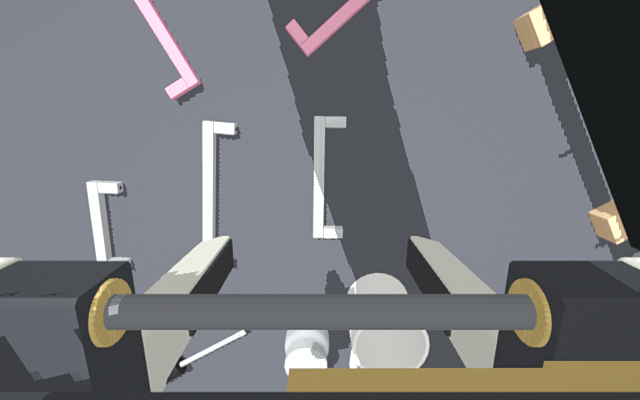

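View pics/s1.png

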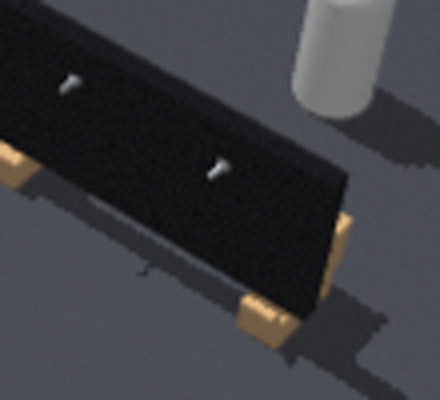

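Wrist view: handle_b's bar corners are at (314,117) and (314,238), with foot ends at x of about 346, aligned with the tool. Scene crop: the screw tips are at crop (63,90) and (212,174), with their bases at (76,79) and (225,163).

```bash
python3 - <<'E'
from h import *
np.set_printoptions(precision=4,suppress=True)
P=[at('wrist',u,v,z=.012) for u,v in[(314,116.5),(314.5,238),(346,117),(343,226.5)]]
print(P,np.linalg.norm(P[0]-P[1])); d=(P[1]-P[0]); d/=np.linalg.norm(d); print('yaw x',np.degrees(np.arctan2(d[1],d[0])))
y=np.array([-d[1],d[0],0]); m=(P[0]+P[1])/2+.006*y; print('bar mid',m)
s=get_state(); Rm=R.from_quat(s['tool_rot']).as_matrix(); print('in tool cm',Rm.T@(m-s['position'])*100, 'tool y yaw',np.degrees(np.arctan2(Rm[1,1],Rm[0,1])))
# panel front
p,D,T,k=load('scene'); poly=np.array([crop(x,y,4,330,130) for x,y in[(10,25),(330,190),(305,300),(240,285),(10,140)]]).astype(int)
M=np.zeros(D.shape,np.uint8); cv2.fillPoly(M,[poly],1); v,u=np.where((M>0)&(D>0))
Q=np.array([at('scene',a,b) for a,b in zip(u,v)]); g=np.ones(len(Q),bool)
for i in range(4):
    c=Q[g].mean(0); n=np.linalg.svd(Q[g]-c)[2][2]; n*=np.sign(n[1]); e=(Q-c)@n; g=abs(e)<.006
print('front',c,n,e[g].std(),g.mean(),'yaw',np.degrees(np.arctan2(-n[0],n[1])))
def hit(nm,a,b,off):
    T=load(nm)[2]; o=T[:3,3]; r=at(nm,a,b,d=1)-o; return o+r*((c-off*n-o)@n)/(r@n)
for x,y,o in[(63,90,.015),(212,174,.015),(76,79,0),(225,163,0)]: print(o,hit('scene',*crop(x,y,4,330,130),o))
print('heads back',[hit('side',*crop(x,y,4,220,150),-.018) for x,y in[(151,310),(321,376)]])
E
```

```text
[array([ 0.4478, -0.0305,  0.012 ]), array([ 0.5797, -0.0753,  0.012 ]), array([0.4594, 0.0021, 0.012 ]), array([ 0.5769, -0.039 ,  0.012 ])] 0.13936933986368272
yaw x -18.781851006530044
bar mid [ 0.5157 -0.0472  0.012 ]
in tool cm [-0.0688 -0.1095 20.0028] tool y yaw 70.85349320911112
front [0.5709 0.2402 0.1003] [-0.2027  0.9792  0.0045] 0.001634172118908172 0.9964705882352941 yaw 11.692453810899755
0.015 [0.4956 0.2092 0.1357]
0.015 [0.6204 0.235  0.1372]
0 [0.4926 0.2239 0.1355]
0 [0.6178 0.2498 0.1363]
heads back [array([0.6124, 0.267 , 0.1368]), array([0.4876, 0.2412, 0.1351])]
```

```bash
python3 -m crank '[[0,0,-0.3,-0.05,-0.1,2,0],[0,0,0,0,0,2,0],[0,0,0,0,0,2,0],[0,0,0,0,0,2,0],[0,0,0,0,0,2,0],[0,0,0,0,0,2,0],[0,0,0,0,0,2,0],[0,0,0,0,0,2,0],[0,0,0,0,0,1.5,0],[0,0,0,0,0,0.7,0]]'
python3 -m crank '[[0,0,0,0,0,0.3,0],[0,0,0,0,0,0,0.5],[0,0,0,0,0,0,1],[0,0,0,0,0,0,1],[0,0,0,0,0,0,1],[0,0,0,0,0,0,1],[0,0,0,0,0,0,1],[0,0,0,0,0,0,1],[0,0,0,0,0,0,1],[0,0,0,0,0,0,1]]' 40
```

```text
time_s: 3.05
position: [0.515, -0.0469, 0.0289]
tool_rot: [0.163, 0.987, -0.0, -0.001]
ft_force: [-0.2, -0.1, 0.1]
opening: 1.002
grasp_force: 0.0
time_s: 4.05
position: [0.5152, -0.0471, 0.0271]
tool_rot: [0.162, 0.987, -0.0, 0.0]
ft_force: [-0.7, 0.6, -0.1]
opening: 0.273
grasp_force: 0.0
```

```bash
python3 -m crank '[[0,0,0,0,0,0,1],[0,0,0,0,0,0,1],[0,0,0,0,0,0,1],[0,0,0,0,0,0,1],[0,0,0,0,0,0,1]]' 40
python3 -m crank '[[0,0,0,0,0,-1,1],[0,0,0,0,0,-2,1],[0,0,0,0,0,-2,1],[0,0,0,0,0,-2,1],[0,0,0,0,0,-2,1],[0,0,0,0,0,-2,1],[0,0,0,0,0,-1,1],[0,0,0,0,0,0,1]]'
```

```text
time_s: 4.55
position: [0.5151, -0.0471, 0.0271]
tool_rot: [0.162, 0.987, -0.0, -0.0]
ft_force: [-0.5, -0.2, 1.1]
opening: 0.009
grasp_force: 0.0
time_s: 5.35
position: [0.5158, -0.0473, 0.1486]
tool_rot: [0.162, 0.987, 0.0, 0.001]
ft_force: [-0.4, 0.2, -0.8]
opening: 0.003
grasp_force: 0.0
```

The fingers shut on nothing, so I look again.

```bash
python3 - <<'E'
from h import *
snap('wrist'); snap('scene')
w=cv2.imread('pics/wrist.png'); s=cv2.resize(cv2.imread('pics/scene.png')[160:280,220:380],(533,400),interpolation=cv2.INTER_CUBIC)
w=cv2.resize(w,(640,400)); cv2.imwrite('pics/m2.png',cv2.resize(np.hstack([w[:,150:500],s[:,:450]]),(800,400)))
E
```

```text
(no output)
```

View pics/m2.png

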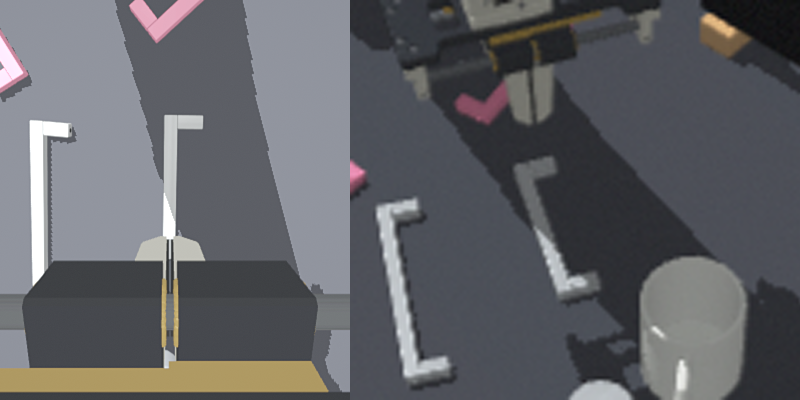

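```bash
cat >> h.py <<'E'
def proj(n,P):
    T,k=load(n)[2:]; q=T[:3,:3].T@(np.asarray(P)-T[:3,3]); return np.array([k[1]+k[0]*q[0]/q[2],k[2]+k[0]*q[1]/q[2],q[2]])
E
python3 - <<'E'
from h import *
np.set_printoptions(precision=4,suppress=True)
s=get_state(); Rm=R.from_quat(s['tool_rot']).as_matrix(); p=s['position']; print(p,s['opening'])
for z in(.025,.0,-.03):
    t=p+Rm[:,2]*z
    for n in('scene','wrist'): q=proj(n,t); print(z,n,q, load(n)[1][int(q[1]),int(q[0])])
D=load('wrist')[1]; print(D[200:300:6,319], D[225:260:4,305],D[225:260:4,335])
# world points of the visible finger region in wrist
for v in(236,240,246,254,260):
  for u in (300,310,335): print(u,v,((at('wrist',u,v)-p)@Rm*100).round(2))
E
```

```text
[ 0.515  -0.0473  0.147 ] 0.009406018928782891
0.025 scene [274.905  202.23     1.2169] 1.3746662
0.025 wrist [320.9607 229.7274   0.21  ] 0.3269232
0.0 scene [274.3177 195.9656   1.1978] 1.1818018
0.0 wrist [321.1388 244.7099   0.1858] 0.17039214
-0.03 scene [273.5877 188.1794   1.1749] 1.1657052
-0.03 wrist [321.425  268.7802   0.1568] 0.14267938
[0.3199 0.3217 0.3227 0.3229 0.3244 0.3263 0.3282 0.1704 0.1634 0.1583
 0.1564 0.1579 0.1565 0.1577 0.1567 0.3564 0.0746] [0.3376 0.3388 0.3398 0.3404 0.168  0.1636 0.1587 0.1545 0.1508] [0.3389 0.3387 0.3392 0.34   0.1684 0.1635 0.1598 0.1549 0.1499]
300 236 [-4.95 -2.08 14.62]
310 236 [ 0.84 -0.59 -0.86]
335 236 [-5.01  1.49 14.78]
300 240 [ 0.83 -1.08 -1.42]
310 240 [ 0.88 -0.57 -1.54]
335 240 [ 0.89  0.69 -1.57]
300 246 [ 0.86 -1.03 -2.31]
310 246 [ 0.8  -0.55 -2.15]
335 246 [ 0.83  0.66 -2.21]
300 254 [ 0.82 -0.99 -3.16]
310 254 [ 0.83 -0.53 -3.18]
335 254 [ 0.85  0.62 -3.24]
300 260 [ 0.85 -0.94 -3.88]
310 260 [ 0.81 -0.51 -3.79]
335 260 [ 0.81  0.59 -3.79]
```

```bash
python3 - <<'E'
from h import *
s=get_state(); Rm=R.from_quat(s['tool_rot']).as_matrix(); p=s['position']
for u in(270,272,276,278):
  print(u,[(v,((at('scene',u,v)-p)@Rm*100).round(1).tolist()) for v in range(186,202,1)])
snap('side'); print(proj('side',p),proj('side',p+Rm[:,2]*.025))
D=load('side')[1]; q=proj('side',p); u=int(q[0])
for du in(-3,0,3): print([(v,((at('side',u+du,v)-p)@Rm*100).round(1).tolist()) for v in range(int(q[1])-8,int(q[1])+12,1)])
E
```

```text
270 [(186, [-1.0, -1.1, -5.3]), (187, [-0.6, -1.0, -4.4]), (188, [-1.1, -1.1, -4.6]), (189, [-0.9, -1.1, -4.0]), (190, [-0.8, -1.1, -3.5]), (191, [-0.8, -1.1, -3.2]), (192, [-0.7, -1.1, -2.7]), (193, [-0.8, -1.2, -2.5]), (194, [-1.1, -1.3, -2.4]), (195, [-0.7, -1.2, -1.6]), (196, [13.0, 1.5, 14.8]), (197, [12.1, 1.3, 14.3]), (198, [12.3, 1.3, 14.9]), (199, [11.8, 1.2, 14.8]), (200, [11.1, 1.0, 14.4]), (201, [10.9, 0.9, 14.6])]
272 [(186, [-0.9, -0.5, -5.0]), (187, [-0.8, -0.5, -4.5]), (188, [-1.0, -0.6, -4.3]), (189, [-0.9, -0.6, -3.9]), (190, [-0.7, -0.6, -3.3]), (191, [-0.9, -0.7, -3.1]), (192, [-0.7, -0.7, -2.6]), (193, [-0.9, -0.7, -2.4]), (194, [-0.9, -0.7, -2.1]), (195, [-0.8, -0.8, -1.6]), (196, [-0.7, -0.7, -1.0]), (197, [12.4, 2.0, 14.9]), (198, [11.7, 1.8, 14.5]), (199, [11.6, 1.7, 14.8]), (200, [11.1, 1.6, 14.6]), (201, [10.4, 1.4, 14.3])]
276 [(186, [-0.7, 0.5, -4.4]), (187, [-0.9, 0.4, -4.3]), (188, [-0.7, 0.5, -3.7]), (189, [-0.9, 0.4, -3.5]), (190, [-0.8, 0.4, -3.0]), (191, [-0.8, 0.4, -2.7]), (192, [-0.8, 0.4, -2.2]), (193, [-1.1, 0.3, -2.2]), (194, [-0.7, 0.3, -1.4])
[... 1594 characters left out ...]
 (180, [-8.8, -7.9, 14.4]), (181, [-8.5, -7.7, 14.5]), (182, [-7.9, -7.2, 14.2]), (183, [-7.9, -7.2, 14.6]), (184, [-7.3, -6.8, 14.4]), (185, [-7.1, -6.6, 14.6])]
[(166, [0.4, -0.4, -3.4]), (167, [0.7, -0.2, -3.3]), (168, [0.8, -0.2, -3.0]), (169, [0.7, -0.3, -2.5]), (170, [0.4, -0.5, -1.7]), (171, [0.2, -0.8, -1.0]), (172, [1.0, -0.2, -1.5]), (173, [0.6, -0.5, -0.6]), (174, [-10.7, -10.7, 14.7]), (175, [-10.2, -10.2, 14.4]), (176, [-9.8, -10.0, 14.4]), (177, [-9.4, -9.7, 14.5]), (178, [-9.1, -9.4, 14.5]), (179, [-8.6, -9.0, 14.4]), (180, [-8.1, -8.6, 14.2]), (181, [-7.8, -8.4, 14.3]), (182, [-7.6, -8.2, 14.5]), (183, [-7.1, -7.8, 14.4]), (184, [-6.9, -7.7, 14.6]), (185, [-6.6, -7.4, 14.6])]
```

All three cameras agree that the fingertips end about 9 mm behind the reported TCP, not 25 mm ahead of it, so the fingers closed above the bar. The handle has not moved. I descend about 3 cm deeper and watch the force.

```bash
python3 -m crank '[[0,0,0,0,0,0.5,0],[0,0,0,0,0,0.5,0],[0,0,0,0,0,0.5,0],[0,0,0,0,0,0.5,0],[0,0,0,0,0,1,0],[0,0,0,0,0,1,0],[0,0,0,0,0,1,0],[0,0,0,0,0,1,0],[0,0,0,0,0,1,0],[0,0,0,0,0,1,0]]'
python3 -m crank '[[0,0,0,0,0,0,0],[0,0,0,0,0,0,0],[0,0,0,0,0,1,0],[0,0,0,0,0,1,0],[0,0,0,0,0,1,0],[0,0,0,0,0,1,0],[0,0,0,0,0,1,0],[0,0,0,0,0,1,0],[0,0,0,0,0,0,0]]'
python3 - <<'E'
from h import *
s=get_state();Rm=R.from_quat(s['tool_rot']).as_matrix(); p=s['position'];snap('wrist');D=load('wrist')[1]
print(s['position'],s['ft_force'],s['opening'])
for u in(216,226,410,420): print(u,[(v,((at('wrist',u,v)-p)@Rm*100).round(1).tolist()) for v in range(232,250,3)])
E
```

```text
time_s: 6.5
position: [0.5151, -0.0471, 0.0662]
tool_rot: [0.162, 0.987, -0.0, -0.0]
ft_force: [0.6, -0.5, 0.8]
opening: 0.814
grasp_force: 0.0
time_s: 7.4
position: [0.5145, -0.047, 0.0056]
tool_rot: [0.161, 0.987, -0.0, -0.001]
ft_force: [-0.0, -0.1, 0.5]
opening: 1.001
grasp_force: 0.0
[ 0.51445237 -0.04696056  0.00564044] [-0.04357505 -0.11336554  0.54687915] 1.000711070617266
216 [(232, [0.6, -6.0, 0.7]), (235, [0.5, -6.0, 0.6]), (238, [0.9, -5.5, -0.9]), (241, [0.9, -5.4, -1.3]), (244, [0.9, -5.2, -1.8]), (247, [0.9, -5.1, -2.2])]
226 [(232, [0.7, -5.4, 0.6]), (235, [0.5, -5.4, 0.6]), (238, [0.9, -4.9, -1.1]), (241, [0.8, -4.9, -1.1]), (244, [0.8, -4.8, -1.5]), (247, [0.7, -4.8, -1.7])]
410 [(232, [0.7, 5.0, 0.6]), (235, [0.4, 5.0, 0.8]), (238, [0.3, 5.0, 0.6]), (241, [0.8, 4.6, -1.0]), (244, [0.6, 4.5, -1.1]), (247, [0.5, 4.5, -1.2])]
420 [(232, [0.7, 5.5, 0.5]), (235, [0.5, 5.6, 0.6]), (238, [0.9, 5.1, -0.8]), (241, [0.9, 5.0, -1.4]), (244, [0.9, 4.9, -1.8]), (247, [0.9, 4.7, -2.2])]
```

```bash
python3 -m crank '[[0,0,0,0,0,0.4,0],[0,0,0,0,0,0.4,0],[0,0,0,0,0,0.3,0],[0,0,0,0,0,0,0]]'
python3 -m crank '[[0,0,0,0,0,0,1],[0,0,0,0,0,0,1],[0,0,0,0,0,0,1],[0,0,0,0,0,0,1],[0,0,0,0,0,0,1],[0,0,0,0,0,0,1],[0,0,0,0,0,0,1],[0,0,0,0,0,0,1],[0,0,0,0,0,0,1],[0,0,0,0,0,0,1]]' 40
python3 -m crank '[[0,0,0,0,0,0,1],[0,0,0,0,0,0,1],[0,0,0,0,0,0,1]]' 40
```

```text
time_s: 7.85
position: [0.5151, -0.0471, -0.0041]
tool_rot: [0.162, 0.987, -0.0, -0.0]
ft_force: [0.1, -0.4, 1.1]
opening: 1.001
grasp_force: 0.0
time_s: 8.85
position: [0.5151, -0.0471, -0.0039]
tool_rot: [0.162, 0.987, -0.0, -0.0]
ft_force: [0.5, -0.6, 0.5]
opening: 0.189
grasp_force: 0.0
time_s: 9.15
position: [0.5152, -0.0471, -0.0039]
tool_rot: [0.162, 0.987, -0.0, 0.0]
ft_force: [0.1, -0.8, -0.2]
opening: 0.126
grasp_force: 40.0
```

Gripped: the opening is 11.7 mm and the grip 40 N. I lift and check the hold.

```bash
python3 -m crank '[[0,0,0,0,0,-0.5,1],[0,0,0,0,0,-1.5,1],[0,0,0,0,0,-1.8,1],[0,0,0,0,0,-1.8,1],[0,0,0,0,0,-1.8,1],[0,0,0,0,0,-1.8,1],[0,0,0,0,0,-1.8,1],[0,0,0,0,0,-1.4,1],[0,0,0,0,0,-0.6,1],[0,0,0,0,0,0,1]]'
python3 -m crank '[[0,0,0,0,1,0,1],[0,0,0,0,1.5,0,1],[0,0,0,0,2,0,1],[0,0,0,0,2,0,1],[0,0,0,0,2,0,1],[0,0,0,0,1.5,0,1],[0,0,0,0,1,0,1],[0,0,0,0,0,0,1]]'
python3 -m crank '[[0,0,-3,0,0,0,1],[0,0,-4,0,0,0,1],[0,0,-5,0,0,0,1],[0,0,-5,0,0,0,1],[0,0,-5,0,0,0,1],[0,0,-4,0,0,0,1],[0,0,-3,0,0,0,1],[0,0,-1.5,0,0,0,1],[0,0,0,0,0,0,1]]'
python3 - <<'E'
from h import *
np.set_printoptions(precision=4,suppress=True)
for n in('wrist','scene','side'): snap(n)
w=cv2.imread('pics/wrist.png')[60:300,200:600]
s=cv2.imread('pics/scene.png')[120:260,230:430]
cv2.imwrite('pics/m3.png',np.vstack([cv2.resize(w,(500,300),interpolation=cv2.INTER_CUBIC),cv2.resize(s,(500,300),interpolation=cv2.INTER_CUBIC)]))
s=get_state(); print(s['position'],R.from_quat(s['tool_rot']).as_matrix(),s['opening'],s['grasp_force'])
E
```

```text
time_s: 10.15
position: [0.5154, -0.0473, 0.1269]
tool_rot: [0.162, 0.987, 0.0, 0.001]
ft_force: [-0.4, 0.3, -1.2]
opening: 0.125
grasp_force: 40.0
time_s: 10.95
position: [0.5505, 0.0591, 0.1258]
tool_rot: [0.16, 0.987, 0.0, -0.0]
ft_force: [-0.4, -0.5, -0.8]
opening: 0.124
grasp_force: 40.0
time_s: 11.85
position: [0.5501, 0.0563, 0.126]
tool_rot: [-0.103, 0.995, -0.0, -0.0]
ft_force: [-0.1, 0.3, -1.1]
opening: 0.124
grasp_force: 40.0
[0.5502 0.0569 0.1261] [[-0.9788 -0.2049 -0.0001]
 [-0.2049  0.9788 -0.0002]
 [ 0.0001 -0.0002 -1.    ]] 0.11965007740584478 39.98192846775055
```

View pics/m3.png

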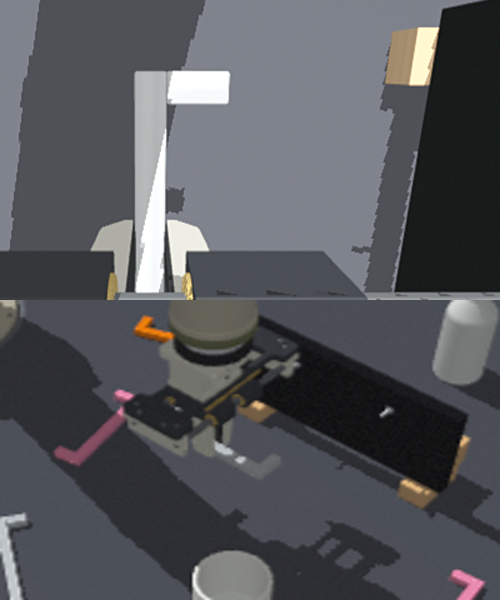

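Wrist crop: the bar is held, with its far end at wrist pixels u 308 to 333.6, v 116.8, and a foot end at about u 383. Scene crop: the right screw tip is visible at crop (383,413), in front of the panel. I compute the handle pose in the tool and the remaining shift.

```bash
python3 - <<'E'
from h import *
np.set_printoptions(precision=4,suppress=True)
s=get_state(); Rm=R.from_quat(s['tool_rot']).as_matrix(); p=s['position']
tool=lambda P:(P-p)@Rm*100
for v in range(122,230,12):
    print(v,tool(at('wrist',320,v)),end=' ')
print()
for u in range(338,383,8): print(u,tool(at('wrist',u,130)),end=' ')
print()
for q in[(308,116.8),(333.6,116.8),(308,200),(333,200),(383,117),(383,142)]: print(q,tool(at('wrist',*q,z=p[2]+.016)))
n=np.array([-.2027,.9792,0]); c=np.array([.5709,.2402,.1003])
T=load('scene')[2]; o=T[:3,3]
u,v=crop(381,415-300,1,0,0); a=230+u/2.5; b=120+v*140/300
r=at('scene',a,b,d=1)-o; print('R tip',o+r*((c-.015*n-o)@n)/(r@n))
tip=np.array([.5575,.2218,.136]); tgt=tip-.049*n   # bar middle target
print('target bar',tgt,'tool shift cm (bar at tool 0,0,-1)',tool(tgt)+[0,0,1],'yaw',np.degrees(np.arctan2(-Rm[0,1],Rm[1,1])))
E
```

```text
122 [ 6.8311 -0.1441 -1.5248] 134 [ 6.2894 -0.1437 -1.433 ] 146 [ 5.7433 -0.1432 -1.4767] 158 [ 5.2018 -0.1428 -1.6146] 170 [ 4.6246 -0.1423 -1.5297] 182 [ 4.0511 -0.1418 -1.5493] 194 [ 3.4676 -0.1413 -1.5663] 206 [ 2.8528 -0.1408 -1.5043] 218 [ 2.2403 -0.1403 -1.5024] 
338 [ 6.4746  0.6827 -1.5237] 346 [ 6.48    1.0401 -1.6533] 354 [ 6.4743  1.4188 -1.5093] 362 [ 6.4777  1.7768 -1.5873] 370 [ 6.4758  2.1501 -1.5356] 378 [ 6.4756  2.5184 -1.5281] 
(308, 116.8) [ 7.0608 -0.6875 -1.599 ]
(333.6, 116.8) [ 7.0613  0.4711 -1.5992]
(308, 200) [ 3.178  -0.7198 -1.5995]
(333, 200) [ 3.1789  0.4857 -1.5997]
(383, 117) [ 7.0535  2.7065 -1.5996]
(383, 142) [ 5.938   2.761  -1.5997]
R tip [0.6199 0.235  0.1346]
target bar [0.5674 0.1738 0.136 ] tool shift cm (bar at tool 0,0,-1) [-4.0862 11.094   0.0073] yaw 11.822942203160872
```

```bash
python3 -m crank '[[0,0,0,-1,0,0,1],[0,0,0,-1.2,0.5,0,1],[0,0,0,-1.2,1,0,1],[0,0,0,-0.7,1.5,0,1],[0,0,0,0,2,0,1],[0,0,0,0,2,0,1],[0,0,0,0,1.5,0,1],[0,0,0,0,1,0,1],[0,0,0,0,0.5,0,1],[0,0,0,0,0,0,1]]'
python3 - <<'E'
from h import *
for n in('wrist','scene','side'): snap(n)
c=lambda n,u,v,w,h,W,H: cv2.resize(cv2.imread(f'pics/{n}.png')[v:v+h,u:u+w],(W,H),interpolation=cv2.INTER_CUBIC)
cv2.imwrite('pics/m4.png',np.hstack([c('scene',320,120,120,150,480,600),np.vstack([c('wrist',200,60,320,300,320,300),c('side',220,150,160,150,320,300)])]))
s=get_state(); print(s['position'],s['tool_rot'])
E
```

```text
time_s: 13.0
position: [0.5696, 0.1641, 0.1261]
tool_rot: [-0.104, 0.995, -0.0, -0.0]
ft_force: [-0.1, -0.5, 0.1]
opening: 0.125
grasp_force: 40.0
[0.56996211 0.16246264 0.12607551] [-1.03110192e-01  9.94669889e-01 -3.17465933e-04 -1.31464299e-05]
```

View pics/m4.png

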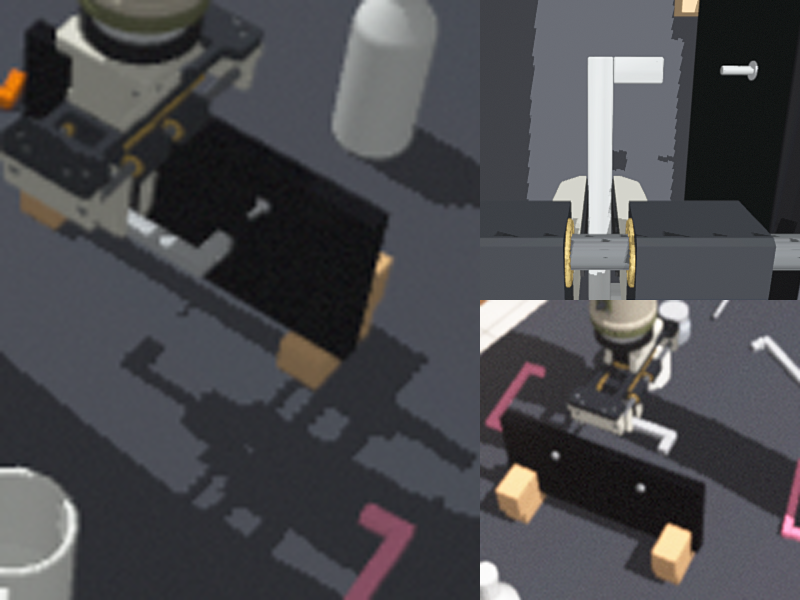

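The wrist view (crop offset 200,60) shows the foot end at about u 383, rows 117 to 143, and the screw from its tip at u of about 442 to 472, row 130. I measure both in the same camera.

```bash
python3 - <<'E'
from h import *
np.set_printoptions(precision=3,suppress=True)
s=get_state(); Rm=R.from_quat(s['tool_rot']).as_matrix(); p=s['position']
tool=lambda P:(P-p)@Rm*100
print(s['position'],s['joint_vel'].round(3))
pp,D,T,k=load('wrist'); g=pp.mean(2)
print(g[118:144:1,455].round(0)); print(g[130,434:480:1].round(0)); print(g[128:133,376:392].round(0)); print(g[110:150,372].round(0))
for u in range(444,472,4):
    print(u,[tool(at('wrist',u,v)) for v in (129,130,131)])
P=np.array([tool(at('wrist',u,v)) for u in range(440,520,4) for v in range(160,240,4)]); 
c=P.mean(0); print('panel',c,np.linalg.svd(P-c)[2][2],P.std(0))
P=np.array([tool(at('wrist',u,v)) for u in range(340,380) for v in range(120,140)]);print('foot top',np.median(P,0))
E
```

```text
[0.57  0.162 0.126] [ 0.004  0.    -0.    -0.001 -0.001 -0.002 -0.   ]
[ 20.  20.  19.  20.  21.  18.   3.  87. 223. 237. 239. 239. 229. 216.
 201. 173. 107.  39.  14.  16.  19.  20.  19.  22.  19.  18.]
[ 20.  19.  18.  19.  16.  29.  92. 123. 132. 197. 213. 221. 229. 230.
 229. 229. 229. 230. 229. 229. 229. 229. 230. 229. 230. 230. 230. 230.
 230. 230. 230. 230. 230. 230. 230. 230. 231. 233. 234. 200. 143. 183.
 210. 110.  20.  13.]
[[230. 229. 230. 230. 231. 234. 220. 128. 105. 111. 112. 112. 111. 112.
  111. 112.]
 [230. 230. 230. 230. 231. 234. 220. 125. 105. 110. 111. 112. 111. 111.
  112. 111.]
 [228. 228. 228. 228. 230. 233. 218. 125. 105. 110. 111. 111. 112. 111.
  112. 111.]
 [227. 226. 226. 227. 228. 230. 217. 123. 105. 112. 113. 111. 111. 112.
  111. 112.]
 [225. 226. 226. 225. 227. 229. 223. 126. 105. 110. 111. 112. 112. 112.
  111. 112.]]
[111. 111. 112. 111. 110. 104. 127. 227. 238. 235. 233. 232. 232. 231.
 231. 230. 230. 231. 230. 230. 228. 227. 226. 224. 223. 224. 223. 224.
 223. 224. 226. 229. 201. 140. 109. 110. 112. 112. 112. 113.]
444 [array([ 6.485,  6.004, -0.836]), array([ 6.444,  5.956, -0.98 ]), array([ 6.394,  5.993, -0.892])]
448 [array([ 6.488,  6.178, -0.883]), array([ 6.444,  6.156, -0.953]), array([ 6.396,  6.171, -0.926])]
452 [array([ 6.49 ,  6.347, -0.941]), array([ 6.445,  6.338, -0.977]), array([ 6.394,  6.38 , -0.879])]
456 [array([ 6.49,  6.55, -0.91]), array([ 6.438,  6.606, -0.782]), array([ 6.39 ,  6.613, -0.775])]
460 [array([ 6.486,  6.784, -0.802]), array([ 6.443,  6.747, -0.907]), array([ 6.394,  6.776, -0.847])]
464 [array([ 6.484,  7.002, -0.742]), array([ 6.444,  6.934, -0.916]), array([ 6.397,  6.939, -0.915])]
468 [array([ 6.486,  7.175, -0.787]), array([ 6.439,  7.185, -0.776]), array([ 6.392,  7.193, -0.771])]
panel [ 3.287  7.492 -1.663] [ 0.024  0.999 -0.025] [1.229 0.398 2.352]
foot top [ 6.48   1.865 -1.548]
```

```bash
python3 - <<'E'
from h import *
np.set_printoptions(precision=3,suppress=True)
s=get_state(); Rm=R.from_quat(s['tool_rot']).as_matrix(); p=s['position']
Ds=[]
for i in range(8): Ds.append(snap('wrist')[1])
D=np.mean(Ds,0); z=dict(np.load('pics/wrist.npz')); z['d']=D; np.savez('pics/wrist.npz',**z)
_,_,T,(f,cx,cy)=load('wrist'); v,u=np.mgrid[:400,:640]
W=(np.stack([(u-cx)/f*D,(v-cy)/f*D,D],-1)@T[:3,:3].T+T[:3,3]-p)@Rm*100
print('screw top',[W[r,446:468].mean(0) for r in (127,128,129,130,131,132)])
print('foot',np.median(W[120:140,340:380].reshape(-1,3),0),'bar',np.median(W[130:200,315:325].reshape(-1,3),0))
print('profile',[(c,W[60:90,c].mean(0)) for c in range(430,630,10)])
m=(W[...,1]>6.8)&(W[...,1]<8)&(W[...,2]>-3.5)&(W[...,2]<8)&(v<255)&(u>400)
m[115:145,430:485]=0
Q=W[m]; g=np.ones(len(Q),bool)
for i in range(4):
    c=Q[g].mean(0); n=np.linalg.svd(Q[g]-c,full_matrices=False)[2][2]; n*=np.sign(n[1]); e=(Q-c)@n; g=abs(e)<.3
print('plane',c,n,e[g].std(),g.sum(),Q[g].min(0),Q[g].max(0), 'y at x6.4,z-.7',c[1]-(n[0]*(6.4-c[0])+n[2]*(-.7-c[2]))/n[1],'at 0',c[1]-(n[0]*(0-c[0])+n[2]*(-.7-c[2]))/n[1])
E
```

```text
screw top [array([ 6.573,  6.506, -0.83 ]), array([ 6.527,  6.498, -0.864]), array([ 6.481,  6.498, -0.877]), array([ 6.438,  6.461, -0.973]), array([ 6.387,  6.507, -0.878]), array([ 6.352,  6.41 , -1.127])]
foot [ 6.501  1.772 -1.543] bar [ 4.891 -0.049 -1.545]
profile [(430, array([9.822, 7.514, 7.157])), (440, array([9.582, 7.479, 5.029])), (450, array([9.404, 7.51 , 3.407])), (460, array([9.23 , 7.478, 1.855])), (470, array([9.087, 7.48 , 0.59 ])), (480, array([ 8.964,  7.478, -0.524])), (490, array([ 8.859,  7.483, -1.493])), (500, array([ 8.758,  7.48 , -2.371])), (510, array([ 8.68 ,  7.514, -3.086])), (520, array([ 8.593,  7.482, -3.849])), (530, array([ 8.536,  7.569, -4.34 ])), (540, array([ 8.556,  8.025, -4.187])), (550, array([ 8.548,  8.352, -4.247])), (560, array([ 8.548,  8.689, -4.286])), (570, array([ 8.548,  9.1  , -4.22 ])), (580, array([10.442, 21.813, 12.659])), (590, array([10.442, 22.646, 12.65 ])), (600, array([10.424, 23.39 , 12.529])), (610, array([10.443, 24.329, 12.656])), (620, array([10.433, 25.067, 12.537]))]
plane [6.529 7.506 1.044] [-0.003  1.     0.   ] 0.010011086062031438 19619 [-3.664  7.447 -3.499] [14.558  7.557  7.998] y at x6.4,z-.7 7.506098263644831 at 0 7.489861564911244
```

The panel is parallel to the bar within 0.2°. Remaining shift in tool axes: x -0.04, y +1.25, z +0.2 cm.

```bash
python3 -m crank '[[0,0,0,-0.04,0.2,0.1,1],[0,0,0,0,0.3,0.1,1],[0,0,0,0,0.3,0,1],[0,0,0,0,0.3,0,1],[0,0,0,0,0.15,0,1],[0,0,0,0,0,0,1],[0,0,0,0,0,0,1],[0,0,0,0,0,0,1]]'
python3 - <<'E'
from h import *
np.set_printoptions(precision=3,suppress=True)
s=get_state(); Rm=R.from_quat(s['tool_rot']).as_matrix(); p=s['position']
D=np.mean([snap('wrist')[1] for i in range(6)],0)
pp,_,T,(f,cx,cy)=load('wrist'); g=pp.mean(2); v,u=np.mgrid[:400,:640]
W=(np.stack([(u-cx)/f*D,(v-cy)/f*D,D],-1)@T[:3,:3].T+T[:3,3]-p)@Rm*100
cv2.imwrite('pics/m5.png',cv2.resize(cv2.imread('pics/wrist.png')[80:280,260:560],(780,520),interpolation=cv2.INTER_CUBIC))
print(p,s['opening'],s['grasp_force'],s['ft_force'],s['time_s'],s['joint_vel'].round(4))
m=(W[...,1]>5.5)&(W[...,1]<9)&(W[...,2]<-4)&(W[...,0]>7); print('panel top z',np.median(W[m][:,2]))
m=(abs(W[...,1]-6.25)<.3)&(W[...,2]>-3)&(W[...,2]<5)&(W[...,0]>7.5); print('face y',np.median(W[m][:,1]),m.sum())
print('foot',np.median(W[120:138,340:380].reshape(-1,3),0)); print(g[130,376:450].round(0)); print(g[112:148,372].round(0)); print(g[112:148,432].round(0))
E
```

```text
time_s: 14.35
position: [0.5676, 0.1756, 0.1241]
tool_rot: [-0.104, 0.995, -0.0, 0.0]
ft_force: [-0.1, -0.8, -1.5]
opening: 0.123
grasp_force: 40.0
[0.568 0.176 0.124] 0.12305241530438753 39.98189449310303 [-0.12  -0.849 -1.545] 14.35 [ 0.002 -0.002 -0.001 -0.002 -0.    -0.001 -0.   ]
panel top z -4.372429461090511
face y 6.157904034790271 5994
foot [ 6.522  1.728 -1.538]
[234. 234. 233. 234. 235. 239. 223. 129. 110. 116. 118. 114. 110.  74.
  70.  70.  70.  71.  70.  69.  70.  72.  71.  60.  24.  18.  18.  19.
  21.  23.  21.  20.  21.  20.  21.  21.  22.  18.  22.  21.  15.  36.
 108. 135. 191. 228. 226. 225. 225. 225. 225. 225. 225. 225. 225. 225.
 226. 226. 226. 226. 226. 226. 225. 226. 226. 226. 226. 226. 226. 226.
 226. 226. 227. 230.]
[116. 115. 115. 108. 131. 233. 243. 240. 238. 237. 237. 237. 236. 236.
 236. 236. 235. 235. 234. 233. 231. 229. 229. 229. 229. 229. 229. 229.
 231. 235. 207. 145. 114. 114. 116. 116.]
[ 21.  22.  20.  22.  21.  20.  22.  19.  23.  21.  19.  13.  29. 136.
 239. 246. 246. 238. 226. 210. 187. 134.  58.  17.  19.  22.  19.  22.
  21.  20.  21.  20.  21.  21.  20.  21.]
```

View pics/m5.png

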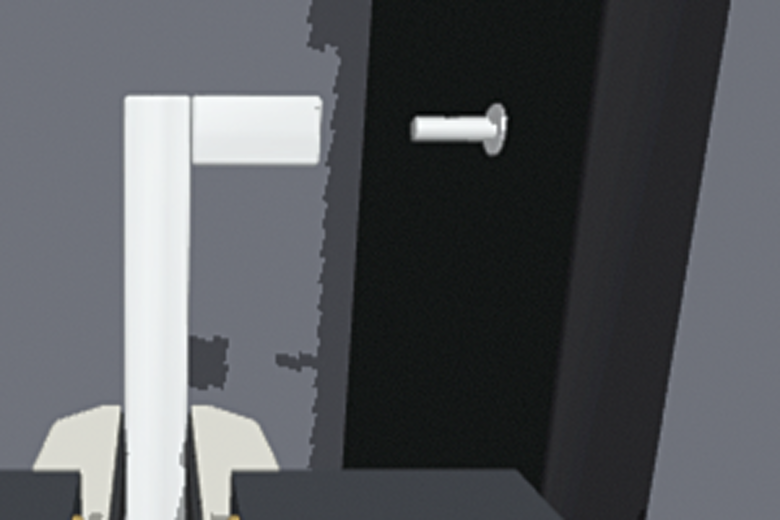

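The picture shows the foot end at crop (320,128) and the screw tip at (412,128), in line. The gap is about 19 mm, the height matches within about 1 mm, and the grip is 40 N and steady. Handing in.

```bash
python3 -c "from workcell import hand_in; print(hand_in())"
```

```text
the job is handed in; nothing more can be done
None
```

I handed in the job with the 128 mm handle held level and steady in front of the two screws, its feet about 19 mm short of the screw tips. The first grasp closed above the bar, so I descended about 3 cm further and picked it up on the second try.

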